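# Reload the spray-can dispenser on a computer repair bench

### The job

Reload the gravity-feed can dispenser: push its yellow outlet gate fully down, then take the three spray cans one by one from the leaning rack and set each gently, lying across the ramp, in the open mouth at the high end so that it rolls down behind the gate under the guard bars. They must come out in the order blue, yellow, red, so load blue first, then yellow, then red. Do not drop or throw a can, and leave the hard drive, mug and screwdriver alone.

Things in the scene. Friction and masses are not known exactly. Their poses are not given: they have to be found in the camera images.
- magazine: can dispenser, fixed, left or right on the bench: a grey ramp 300 mm long (y), 188 mm wide (x). Origin on the bench under its centre, z up. It falls at 10 degrees towards its +y: floor 20 mm above the bench at the low end (y = +145 mm), 71 mm at the high end (y = -143 mm). Channel 176 mm wide: a can lies across it along x, cap either way, 8 mm spare at each end, and rolls down by itself
- mouth (a point): where to let a can go: centre of a can lying on the ramp floor in the middle of the open mouth (130 mm long, y = -8 to -138 mm of the dispenser, side walls 35 mm and rear wall 30 mm above the floor). 39 mm of room for a finger up- and downhill of the can; axes as magazine
- slot1 (a point): centre of the first can (first to come out) at rest against the shut gate; axes as magazine
- slot2 (a point): centre of the second can at rest; axes as magazine
- slot3 (a point): centre of the third can at rest, still under the bars; axes as magazine. Three steel guard bars 60 mm above the floor cover the ramp from y = +145 to -8 mm; their cross tie at y = +10 mm reaches z = 115 mm, the highest point near the mouth
- gate (a joint): height of the yellow outlet gate above shut, m: 0 fully down (shut), 0.07 fully up (open); starts open at 0.06 or more. It slides straight up and down; friction of about 4 N holds it where it is left, so push it down with a little more than that
- gate_top (a point): middle of the top face of the gate's black handle bar (80 mm long in the dispenser's x, 18 mm in y, 14 mm thick); moves with the gate; 85 mm above the bench when shut. The gate's two guide posts are 140 mm tall, 94 mm either side of it
- rack: rack, fixed: a plywood board 280 mm wide (y) that rises at 30 degrees towards its -x (the robot), lip at the low end. Origin on the bench, z up. Cans lie up the slope, caps high, middles at x = 19, z = 93, y = -95, 0, +95 mm, colours in any order, 43 mm between neighbours. Black 20 mm blocks beside each can's ends leave 74 mm free for fingers, centred 5 mm below its middle
- can_blue: blue aerosol can, 160 mm long: a 52 mm diameter blue cylinder 140 mm long with a white cap, 38 mm diameter and 20 mm long, on one end; about 0.22 kg, rigid. Origin at the middle of its length on its axis; its x axis runs along the can, from cap to base
- can_yellow: yellow aerosol can, 160 mm long: a 52 mm diameter yellow cylinder 140 mm long with a white cap, 38 mm diameter and 20 mm long, on one end; about 0.22 kg, rigid. Origin at the middle of its length on its axis; its x axis runs along the can, from cap to base
- can_red: red aerosol can, 160 mm long: a 52 mm diameter red cylinder 140 mm long with a white cap, 38 mm diameter and 20 mm long, on one end; about 0.22 kg, rigid. Origin at the middle of its length on its axis; its x axis runs along the can, from cap to base
- hard_drive: bystander: loose hard drive lying flat, 102 x 147 x 26 mm, origin under its centre
- mug: bystander: blue mug, 80 mm wide, 90 mm high, handle at its +y, origin under its centre
- screwdriver: bystander: screwdriver lying on the bench, 180 mm long along its x, about 30 mm thick
Not all that is in view belongs to the job. Several things have the shape of the can_yellow; the one meant has the colours described above.

How it is judged:
On the way, in this order (a step that is already met when the one before it is completed fails the run):
1. the gate is pushed fully down (value of joint gate below 0.008 m), for 0.2 s.
2. the blue can rests in place 1 behind the shut gate (value of joint gate below 0.008 m and y of can_blue in the frame of slot1 between -0.014 and 0.014 m and x of can_blue in the frame of slot1 between -0.015 and 0.015 m and z of can_blue in the frame of slot1 between -0.012 and 0.012 m and angle between the x axis of can_blue and the x axis of magazine, either way round below 0.15 rad and linear speed of can_blue below 0.03 m/s), for 0.2 s.
3. the yellow can rests in place 2 behind the shut gate (value of joint gate below 0.008 m and y of can_yellow in the frame of slot2 between -0.014 and 0.014 m and x of can_yellow in the frame of slot2 between -0.015 and 0.015 m and z of can_yellow in the frame of slot2 between -0.012 and 0.012 m and angle between the x axis of can_yellow and the x axis of magazine, either way round below 0.15 rad and linear speed of can_yellow below 0.03 m/s), for 0.2 s.
4. the red can rests in place 3 behind the shut gate (value of joint gate below 0.008 m and y of can_red in the frame of slot3 between -0.014 and 0.014 m and x of can_red in the frame of slot3 between -0.015 and 0.015 m and z of can_red in the frame of slot3 between -0.012 and 0.012 m and angle between the x axis of can_red and the x axis of magazine, either way round below 0.15 rad and linear speed of can_red below 0.03 m/s), for 0.2 s.
At the end, for the whole second after the job is handed in: the gate is down (within 8 mm), and blue, yellow and red lie at rest in places 1, 2 and 3 behind it: each within 14 mm along the ramp, 15 mm across and 12 mm in height of its place, and square across the ramp within 0.15 rad (all of step 4 and y of can_blue in the frame of slot1 between -0.014 and 0.014 m and x of can_blue in the frame of slot1 between -0.015 and 0.015 m and z of can_blue in the frame of slot1 between -0.012 and 0.012 m and angle between the x axis of each of can_blue, can_yellow and the x axis of magazine, either way round below 0.15 rad and y of can_yellow in the frame of slot2 between -0.014 and 0.014 m and x of can_yellow in the frame of slot2 between -0.015 and 0.015 m and z of can_yellow in the frame of slot2 between -0.012 and 0.012 m and linear speed of each of can_blue, can_yellow below 0.03 m/s); the robot touches nothing.
It fails at once if the hard drive, mug or screwdriver is moved by over 20 mm (distance of any of hard_drive, mug, screwdriver from where it was at the start of the episode above 0.02 m).
It fails at once if a can falls to the bench (height (world z) of any of can_blue, can_yellow, can_red below 0.034 m).
It fails at once if a can is dropped or thrown (moves at over 1 m/s while the fingers do not hold it) ((linear speed of can_blue above 1 m/s and contact force between can_blue and the fingers below 0.1 N) or (linear speed of can_yellow above 1 m/s and contact force between can_yellow and the fingers below 0.1 N) or (linear speed of can_red above 1 m/s and contact force between can_red and the fingers below 0.1 N)).
It also fails if it takes over 72 s, if anything falls off the work surface, if the arm or the gripper's body presses on something with over 40 N, if the wrist force passes 120 N, or if a joint passes its speed limit or range.

### The arm

A 6-joint arm with a two-finger parallel gripper is mounted at the origin on the work surface. World frame = base frame: x ahead of the robot, y to its left, z up, the work surface at z = 0. Lengths are in m, angles in rad, forces in N, time in s.
With the tool pointing down it reaches from about 0.3 to 0.875 m from the base axis. Payload 6.4 kg.
Tool frame: the origin (TCP) lies where the fingers leave the gripper's body, on its centre line; the fingertips stand 73 mm ahead of it and the grasp point (between the pads) lies 54 mm ahead of it; z points along the fingers, y is the line along which they close (so a half turn about z gives the same grasp; the last joint's range is limited). The gripper opens to 85 mm and grips with 20 to 120 N. Pads are 22 mm wide; open, the fingers measure 114 mm over their backs; the gripper's body (76 mm by 85 mm) begins 54 mm behind the grasp point. The pads swing forward as they close: fully open they stand 13 mm farther back than shut.
Start: joints at [1.082, 0.181, 1.607, -0, 1.354, -0.206], TCP at [0.16, 0.552, 0.304] pointing down, gripper open.
Joint ranges: [-2.99, 2.99], [-0.89, 2.07], [0.3, 2.58], [-1.14, 4.28], [0, 2.63], [-3.12, 3.12]. Speed limits (rad/s): [2.57, 2.57, 3.01, 3.14, 3.14, 3.14].

### API

Orientations are given as a unit quaternion [w, x, y, z].
In Python, from bench import ctrl gives the robot as it stands.
- The arm moves only by the tool carry_out, never from a script. Its argument "steps" is one flat list of numbers, 7 for each row, row after row: the shift along the tool's x, y, z in m, then the turn, a rotation vector about the tool's x, y, z in rad, then the opening, from 0 (shut) to 1 (fully open). In form: [dx, dy, dz, wx, wy, wz, claw, dx, dy, dz, wx, wy, wz, claw, ...]. A call has 1 to 20 rows; each row is the pose to reach, as a shift and turn from the pose commanded when the call began, along the tool's axes at that moment; what a row does not reach only later rows make up. A row lasts 1/10 s, in which the tool goes at most 50 mm and 8.59 degrees, less where a joint would pass 70% of its speed; a pose out of reach is approached as far as the arm can. A call with a gripper value outside its range is refused whole. The fingers move at their own pace and stop on an object; the grip force is fixed at half the most. Time passes only in rows, so rows that repeat a pose let the fingers close. It gives the time, the measured TCP pose, the force, the opening and the grip force at its end, in the units of the state.
- ctrl.get_obs(): the state, without advancing time (a new reading comes with each control period).
- ctrl.camera(name): name is "side" or "top"; returns the picture (480x640x3 uint8, red, green, blue); there is no depth.
- ctrl.camera_params(name): a dict with "vertical_fov" (degrees; the focal length in pixels is half the picture's height over the tangent of half this angle, whatever the lens; pixels are square), "cx", "cy" (the principal point, pixels), "cam_to_world" (4x4, takes a point from camera to world coordinates). Camera axes: x right, y down, z forward; pixel columns grow to the right and rows downward; lengths in m; the calibration is good to about 2 mm. A picture is of the moment at which its call begins. camera_params takes no time and is no camera call.
- ctrl.hand_in(): hands the job in; it is judged then, once.
The state is a dict: "time_s": time; "q": joint angles; "dq": joint speeds; "joint_efforts": joint torques, N m; "eef_pos": TCP position; "eef_rot": TCP orientation; "wrist_force": force on the tool from outside, world axes, zero at the start; "torque": the same for the moment, N m; "opening": opening from 0.0 (shut) to 1.0 (fully open); "grasp_force": force on a finger pad.
Only numpy, scipy, OpenCV 4.12 (cv2) and the standard library are available. Lean on these libraries where they do the work, as an engineer would, in place of code of your own. Each camera call takes 0.05 s, during which the arm holds its last target. There are 200 camera calls.

## Working session

There is one attempt and no reset: what is moved stays moved. The work goes in short steps, Python scripts to look and compute and a tool call to move; the robot and the scene stay as the last step left them, time stands still between calls to the robot, and variables do not carry over. Pictures are saved under pics/ and viewed, at most 10 in all, crops included, and the job is handed in when it is done.

Besides the shell and the picture viewer there is one more tool, called after ">>>" by a JSON object that holds its "fn" and its "kwargs". carry_out: Moves the arm, as the interface text tells. Its arguments: {"type":"object","properties":{"steps":{"type":"array"}},"required":["steps"]}

```bash
mkdir -p pics; ls; python3 - <<'E'
from bench import ctrl
import cv2, numpy as np
for n in("side","top"):
    im=ctrl.camera(n); cv2.imwrite(f"pics/{n}0.png",im[:,:,::-1]); p=ctrl.camera_params(n); print(n,p["vertical_fov"],p["cx"],p["cy"],np.round(p["cam_to_world"],4).tolist())
o=ctrl.get_obs(); print({k:np.round(v,3).tolist() for k,v in o.items()})
E
```

```text
pics
side 54.46341207871613 313.80543737414087 247.18138058920232 [[0.8491, -0.369, 0.3779, -0.0314], [-0.5282, -0.5995, 0.6013, -1.1674], [0.0046, -0.7102, -0.704, 1.2278], [0.0, 0.0, 0.0, 1.0]]
top 55.94289296606822 317.37455507104767 231.0952059200379 [[0.0115, -0.9849, 0.1728, 0.3704], [-0.9999, -0.0131, -0.0079, -0.1933], [0.01, -0.1727, -0.9849, 1.2442], [0.0, 0.0, 0.0, 1.0]]
{'time_s': 0.1, 'q': [1.082, 0.181, 1.608, -0.0, 1.354, -0.206], 'dq': [0.001, -0.002, -0.003, -0.001, 0.001, 0.0], 'joint_efforts': [-0.0, -44.588, -35.224, -0.0, 0.004, -0.0], 'eef_pos': [0.16, 0.552, 0.303], 'eef_rot': [-0.0, 0.141, 0.99, -0.001], 'wrist_force': [0.573, -0.058, -0.295], 'torque': [0.01, 0.018, -0.032], 'grasp_force': 0.0, 'opening': 1.001}
```

View pics/top0.png

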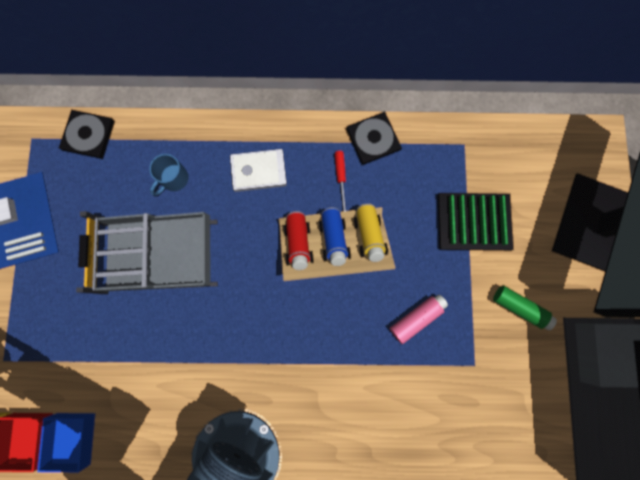

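View pics/side0.png

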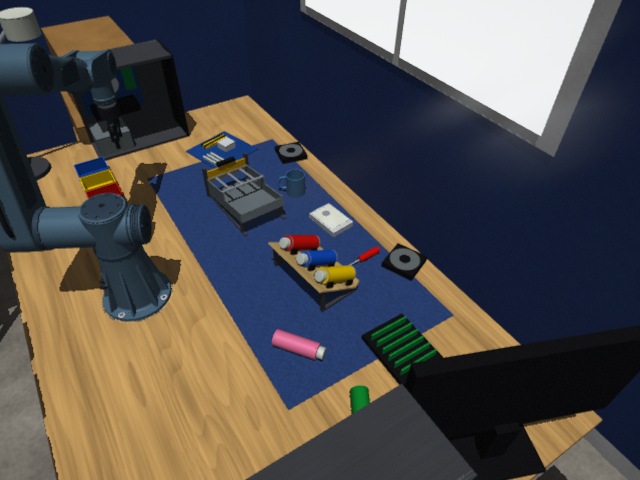

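Candidates for the cans in the top view are red (297,240), blue (334,236) and yellow (371,232) on the rack. The pink can (418,318) and green can (523,307) lie loose and are decoys. The dispenser is at (148,252) with its gate at the left (+y). I'll check both in close crops.

```bash
python3 - <<'E'
import cv2
t=cv2.imread("pics/top0.png")
a=t[200:300,70:220]; b=t[190:290,265:405]
cv2.imwrite("pics/magc.png",cv2.resize(a,None,fx=5,fy=5,interpolation=cv2.INTER_CUBIC))
cv2.imwrite("pics/rackc.png",cv2.resize(b,None,fx=5,fy=5,interpolation=cv2.INTER_CUBIC))
E
cat > h.py <<'E'
import numpy as np, cv2
from bench import ctrl
from scipy.spatial.transform import Rotation as R
def cam(n):
    p=ctrl.camera_params(n); f=240/np.tan(np.radians(p["vertical_fov"]/2)); return f,p["cx"],p["cy"],np.array(p["cam_to_world"])
def plane(n,uv,z):
    f,cx,cy,T=cam(n); d=T[:3,:3]@[(uv[0]-cx)/f,(uv[1]-cy)/f,1]; o=T[:3,3]
    return o+d*(z-o[2])/d[2]
def ray(n,uv):
    f,cx,cy,T=cam(n); d=T[:3,:3]@[(uv[0]-cx)/f,(uv[1]-cy)/f,1]; return T[:3,3],d/np.linalg.norm(d)
def tri(a,b):
    (o,d),(p,e)=ray("top",a),ray("side",b)
    s=np.linalg.lstsq(np.c_[d,-e],p-o,rcond=None)[0]; A,B=o+d*s[0],p+e*s[1]
    return (A+B)/2,np.linalg.norm(A-B)
def proj(n,P):
    f,cx,cy,T=cam(n); c=T[:3,:3].T@(np.array(P)-T[:3,3]); return np.array([cx+f*c[0]/c[2],cy+f*c[1]/c[2]])
def tcp():
    o=ctrl.get_obs(); q=o["eef_rot"]; return np.array(o["eef_pos"]),R.from_quat([q[1],q[2],q[3],q[0]])
def shift(P,rot):
    "shift and rotation vector, tool axes, to bring TCP to P, rot"
    p,r=tcp(); return np.round(r.inv().apply(np.array(P)-p),4),np.round((r.inv()*rot).as_rotvec(),4)
E
```

```text
(no output)
```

View pics/magc.png

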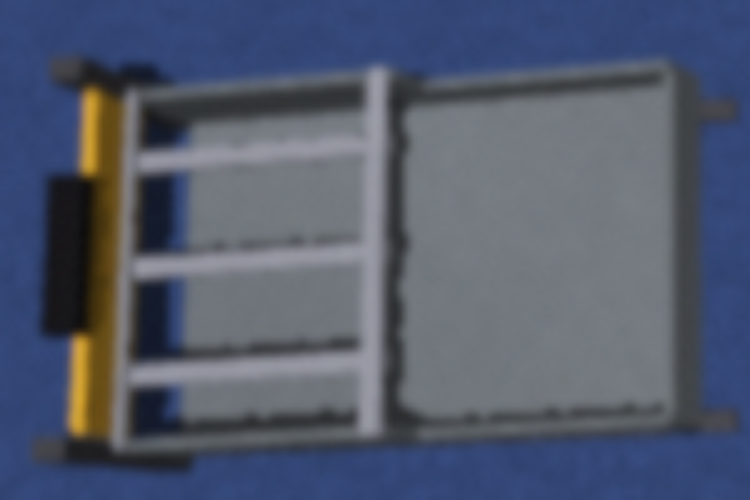

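View pics/rackc.png

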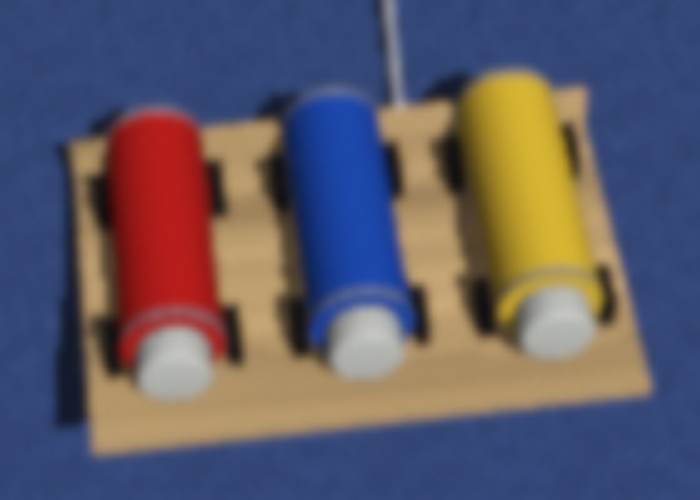

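The magazine crop shows the handle bar top at about (63,257), the cross tie from (378,68) to (370,437), and the post tops at (62,70) and (42,450). The rack crop shows red, blue and yellow left to right, with white caps towards the robot. The yellow can is the one at top px (371,232).

```bash
python3 - <<'E'
from h import *
m=lambda x,y:(70+x/5-.4,200+y/5-.4)
P=lambda n,x,y,z:print(n,np.round(plane("top",m(x,y),z),4))
P("tie far",377,68,.115);P("tie near",370,437,.115);P("tie mid",374,252,.113)
P("post far",62,68,.14);P("post near",42,450,.14)
for z in(.145,.155):P("handle",64,257,z)
P("rear far",692,66,.102);P("rear near",690,428,.102)
P("floor rearfar",660,92,.07);P("floor rearnear",662,405,.07)
ims={n:cv2.cvtColor(cv2.imread(f"pics/{n}0.png"),cv2.COLOR_BGR2HSV) for n in("top","side")}
rng=dict(red=[(0,4),(176,180)],blue=[(108,118)],yellow=[(22,30)])
roi=dict(top=(190,290,265,405),side=(225,295,265,365))
for c in rng:
    out={}
    for n,im in ims.items():
        k=np.zeros(im.shape[:2],np.uint8); a,b,e,f=roi[n]
        for lo,hi in rng[c]: k|=cv2.inRange(im,(lo,150,130 if c!="blue" else 110),(hi,255,255))
        q=np.zeros_like(k);q[a:b,e:f]=k[a:b,e:f]
        cs=max(cv2.findContours(q,0,2)[0],key=cv2.contourArea); r=cv2.minAreaRect(cs);out[n]=r
        v=cs[:,0,1];pts=cv2.boxPoints(r)
        print(c,n,np.round(r[0],1),np.round(r[1],1),round(r[2],1), cv2.boundingRect(cs))
    print(" tri",np.round(tri(out["top"][0],out["side"][0]),4) if 0 else [np.round(x,4) for x in tri(out["top"][0],out["side"][0])], "plane .09",np.round(plane("top",out["top"][0],.09),4))
r=lambda x,y:(265+x/5-.4,190+y/5-.4)
for n,c in dict(red=(176,363),blue=(366,343),yellow=(555,322)).items(): print(n,"cap",np.round(plane("top",r(*c),.133),4))
E
```

```text
tie far [0.6089 0.2368 0.115 ]
tie near [0.4224 0.2259 0.115 ]
tie mid [0.5148 0.2318 0.113 ]
post far [0.6015 0.3832 0.14  ]
post near [0.4131 0.3738 0.14  ]
handle [0.5064 0.3701 0.145 ]
handle [0.5051 0.365  0.155 ]
rear far [0.6149 0.0801 0.102 ]
rear near [0.4294 0.0712 0.102 ]
floor rearfar [0.6075 0.1039 0.07  ]
floor rearnear [0.4427 0.0936 0.07  ]
red top [297.6 232.8] [40.3 16.6] 83.7 (289, 213, 20, 40)
red side [301.5 242.5] [13. 33.] 90.0 (285, 236, 34, 14)
 tri [array([ 0.5636, -0.1492,  0.084 ]), np.float64(0.0112)] plane .09 [ 0.5678 -0.1515  0.09  ]
blue top [335.4 232.5] [47.9 20.2] 85.8 (324, 209, 24, 49)
blue side [319.3 255.2] [15.1 32.4] 77.9 (302, 247, 35, 20)
 tri [array([ 0.5677, -0.2486,  0.1026]), np.float64(0.0003)] plane .09 [ 0.5697 -0.2492  0.09  ]
yellow top [370.3 225.1] [40.5 17.1] 77.0 (359, 206, 25, 40)
yellow side [336.5 271.5] [16.5 34.8] 76.4 (318, 265, 37, 19)
 tri [array([ 0.5844, -0.3373,  0.0967]), np.float64(0.0102)] plane .09 [ 0.5905 -0.3402  0.09  ]
red cap [ 0.4869 -0.1598  0.133 ]
blue cap [ 0.498  -0.2535  0.133 ]
yellow cap [ 0.5097 -0.3471  0.133 ]
```

```bash
cat >> h.py <<'E'
def frame(yaw,tilt):
    # tool y along frame y, z down, tilted back towards -x by tilt
    b=R.from_euler("z",yaw).as_matrix(); s,c=np.sin(tilt),np.cos(tilt)
    return R.from_matrix(b@np.array([[-c,0,-s],[0,1,0],[s,0,-c]]))
YM,YR=.051,.121
MO=np.array([.5162,.2214,0]); ex=lambda a:np.array([np.cos(a),np.sin(a),0]); ey=lambda a:np.array([-np.sin(a),np.cos(a),0])
mag=lambda x,y,z:MO+ex(YM)*x+ey(YM)*y+np.array([0,0,z])
FM,FR=frame(YM,0),frame(YR,np.pi/6)
CAN=dict(blue=np.array([.5634,-.2453,.093]),red=np.array([.5523,-.1516,.093]),yellow=np.array([.5751,-.3389,.093]))
def grasp(c,back=0,down=.003):  # TCP for can, back = retreat along tool -z
    return CAN[c]-FR.as_matrix()[:,0]*down-FR.as_matrix()[:,2]*(.054+back)
E
python3 - <<'E'
from h import *
print(mag(-.002,.148,0))
for z in(.245,.158): print(*shift([.508,.369,z],FM))
E
```

```text
[0.50665787 0.36910561 0.        ]
[-0.385  -0.0784  0.0581] [-0.0015 -0.0006 -0.3338]
[-0.385  -0.0783  0.1451] [-0.0015 -0.0006 -0.3338]
```

>>> {"fn": "carry_out", "kwargs": {"steps": [-0.385,-0.078,0.058,0,0,-0.334,0,-0.385,-0.078,0.058,0,0,-0.334,0,-0.385,-0.078,0.058,0,0,-0.334,0,-0.385,-0.078,0.058,0,0,-0.334,0,-0.385,-0.078,0.058,0,0,-0.334,0,-0.385,-0.078,0.058,0,0,-0.334,0,-0.385,-0.078,0.058,0,0,-0.334,0,-0.385,-0.078,0.058,0,0,-0.334,0,-0.385,-0.078,0.058,0,0,-0.334,0,-0.385,-0.078,0.058,0,0,-0.334,0,-0.385,-0.078,0.058,0,0,-0.334,0,-0.385,-0.078,0.058,0,0,-0.334,0]}}

```text
time_s: 1.3
eef_pos: [0.507, 0.3709, 0.2461]
eef_rot: [-0.0, -0.027, 1.0, 0.0]
wrist_force: [0.2, 0.2, -0.4]
opening: -0.003
grasp_force: 0.0
```

>>> {"fn": "carry_out", "kwargs": {"steps": [0,0,0.015,0,0,0,0,0,0,0.025,0,0,0,0,0,0,0.035,0,0,0,0,0,0,0.045,0,0,0,0,0,0,0.055,0,0,0,0,0,0,0.065,0,0,0,0,0,0,0.072,0,0,0,0,0,0,0.078,0,0,0,0,0,0,0.083,0,0,0,0,0,0,0.087,0,0,0,0,0,0,0.089,0,0,0,0,0,0,0.089,0,0,0,0,0,0,0.089,0,0,0,0]}}

```text
time_s: 2.6
eef_pos: [0.5086, 0.37, 0.1633]
eef_rot: [0.0, -0.026, 1.0, -0.0]
wrist_force: [-19.9, -8.9, 43.0]
opening: 0.002
grasp_force: 21.9
```

```bash
python3 - <<'E'
from h import *
a=ctrl.camera("side"); b=ctrl.camera("top")
A=cv2.resize(a[130:240,170:290],None,fx=3.3,fy=3.3,interpolation=2);B=cv2.resize(b[195:305,60:180],None,fx=3.3,fy=3.3,interpolation=2)
cv2.imwrite("pics/g1.png",np.hstack([A,B])[:,:,::-1]); print(A.shape,ctrl.get_obs()["wrist_force"],ctrl.get_obs()["eef_pos"])
E
```

```text
(363, 396, 3) [-20.30596894  -9.91186454  42.96932885] [0.50864554 0.369974   0.16334439]
```

View pics/g1.png

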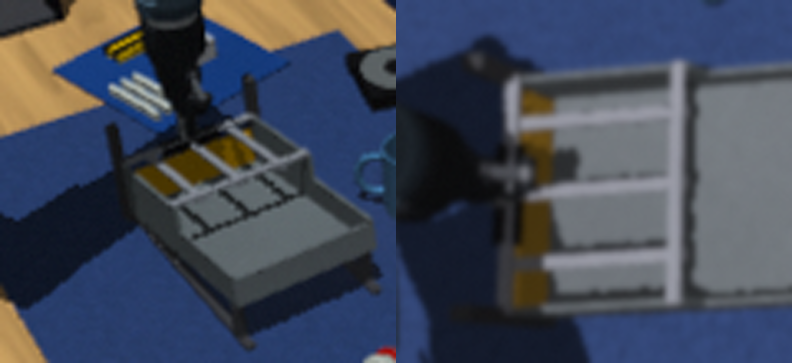

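The gate looks nearly down. The finger may be resting on the end bar beside the handle, so I'll back off and measure the handle.

>>> {"fn": "carry_out", "kwargs": {"steps": [0,0,-0.04,0,0,0,0,0,0,-0.08,0,0,0,0,-0.05,-0.05,-0.12,0,0,0,0,-0.1,-0.1,-0.12,0,0,0,0,-0.1,-0.15,-0.12,0,0,0,0,-0.1,-0.2,-0.12,0,0,0,0,-0.1,-0.2,-0.12,0,0,0,0]}}

```text
time_s: 3.4
eef_pos: [0.6195, 0.1719, 0.2766]
eef_rot: [0.0, -0.025, 1.0, -0.001]
wrist_force: [1.5, -0.1, 1.0]
opening: -0.004
grasp_force: 0.0
```

```bash
python3 - <<'E'
from h import *
a=ctrl.camera("side"); b=ctrl.camera("top")
A=cv2.resize(a[150:205,190:250],None,fx=6.6,fy=6.6,interpolation=2);B=cv2.resize(b[225:280,65:125],None,fx=6.6,fy=6.6,interpolation=2)
cv2.imwrite("pics/g2.png",np.hstack([A,B])[:,:,::-1])
for z in (.085,.09,.1):
  for y in (.145,.15,.157):
    print(z,y,*[np.round((proj(n,mag(0,y,z))-o)*6.6+np.array([d,0])) for n,o,d in(("side",(190,150),0),("top",(65,225),396))])
print(*shift(mag(-.002,.157,.2),FM))
E
```

```text
0.085 0.145 [249. 152.] [599. 185.]
0.085 0.15 [245. 148.] [586. 186.]
0.085 0.157 [240. 142.] [568. 187.]
0.09 0.145 [248. 145.] [593. 184.]
0.09 0.15 [244. 141.] [580. 184.]
0.09 0.157 [239. 136.] [562. 185.]
0.1 0.145 [246. 132.] [580. 181.]
0.1 0.15 [242. 128.] [567. 181.]
0.1 0.157 [237. 123.] [549. 182.]
[0.1046 0.2137 0.076 ] [-0.0026  0.0009 -0.006 ]
```

View pics/g2.png

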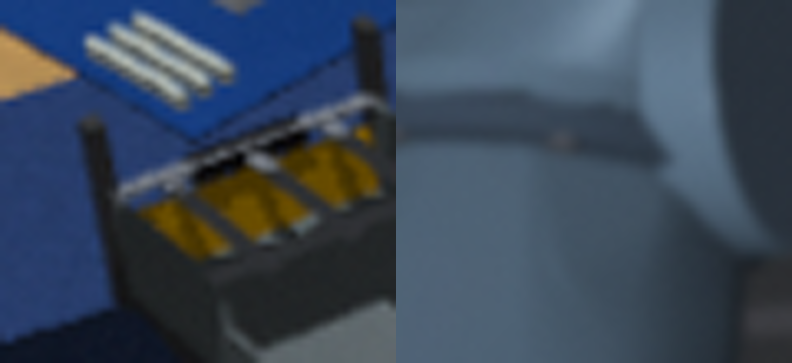

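>>> {"fn": "carry_out", "kwargs": {"steps": [0.054,0.05,0,0,0,0,0,0.105,0.1,0,0,0,0,0,0.105,0.15,0,0,0,0,0,0.105,0.2,0,0,0,0,0,0.105,0.222,0,0,0,0,0,0.105,0.222,0.04,0,0,0,0,0.105,0.222,0.08,0,0,0,0,0.105,0.222,0.095,0,0,0,0,0.105,0.222,0.103,0,0,0,0,0.105,0.222,0.108,0,0,0,0,0.105,0.222,0.112,0,0,0,0,0.105,0.222,0.116,0,0,0,0,0.105,0.222,0.119,0,0,0,0,0.105,0.222,0.119,0,0,0,0]}}

```text
time_s: 4.9
eef_pos: [0.5024, 0.3914, 0.1581]
eef_rot: [0.0, -0.025, 1.0, 0.0]
wrist_force: [-0.0, -1.0, 0.1]
opening: 0.002
grasp_force: 0.0
```

>>> {"fn": "carry_out", "kwargs": {"steps": [0,-0.004,0,0,0,0,0,0,-0.004,0.002,0,0,0,0,0,-0.004,0.004,0,0,0,0,0,-0.004,0.006,0,0,0,0,0,-0.004,0.006,0,0,0,0]}}

```text
time_s: 5.4
eef_pos: [0.5027, 0.3877, 0.152]
eef_rot: [0.0, -0.026, 1.0, 0.0]
wrist_force: [1.0, 0.0, 2.2]
opening: -0.004
grasp_force: 0.9
```

>>> {"fn": "carry_out", "kwargs": {"steps": [0,0,-0.02,0,0,0,0,0,-0.007,-0.02,0,0,0,0,0,-0.007,-0.01,0,0,0,0,0,-0.007,-0.006,0,0,0,0,0,-0.007,-0.003,0,0,0,0,0,-0.007,0.0,0,0,0,0,0,-0.007,0.003,0,0,0,0,0,-0.007,0.003,0,0,0,0]}}

```text
time_s: 6.2
eef_pos: [0.505, 0.3813, 0.1569]
eef_rot: [0.003, -0.026, 1.0, 0.001]
wrist_force: [-16.1, -10.1, 54.1]
opening: -0.006
grasp_force: 27.0
```

Stopped firmly with the tips at 84 mm, which matches the 85 mm shut height of the handle top, so the gate is shut. On to blue.

>>> {"fn": "carry_out", "kwargs": {"steps": [0,0,-0.04,0,0,0,0,0,0,-0.08,0,0,0,0,0,0,-0.12,0,0,0,0,0,0,-0.15,0,0,0,0,0,-0.05,-0.15,0,0,0,1,0,-0.1,-0.15,0,0,0,1,0,-0.15,-0.15,0,0,0,1,0,-0.2,-0.15,0,0,0,1,0,-0.25,-0.15,0,0,0,1,0,-0.3,-0.15,0,0,0,1,0,-0.35,-0.15,0,0,0,1,0,-0.4,-0.15,0,0,0,1]}}

```text
time_s: 7.4
eef_pos: [0.5224, -0.021, 0.297]
eef_rot: [-0.001, -0.025, 1.0, 0.0]
wrist_force: [0.6, -0.2, 0.4]
opening: 1.0
grasp_force: 0.0
```

```bash
python3 - <<'E'
from h import *
b=ctrl.camera("top"); cv2.imwrite("pics/t1.png",b[:,:,::-1]);s=ctrl.camera("side"); cv2.imwrite("pics/s1.png",s[:,:,::-1])
for k in(.1,0): print(k,*shift(grasp("blue",k),FR))
E
```

```text
0.1 [-0.1102 -0.2159  0.0723] [ 0.0187  0.5211 -0.0757]
0 [-0.0606 -0.2196  0.1591] [ 0.0187  0.5211 -0.0757]
```

>>> {"fn": "carry_out", "kwargs": {"steps": [-0.028,-0.054,0.018,0.005,0.13,-0.019,1,-0.055,-0.108,0.036,0.009,0.26,-0.038,1,-0.083,-0.162,0.054,0.014,0.39,-0.057,1,-0.11,-0.216,0.072,0.019,0.521,-0.076,1,-0.11,-0.216,0.072,0.019,0.521,-0.076,1,-0.11,-0.216,0.072,0.019,0.521,-0.076,1,-0.11,-0.216,0.072,0.019,0.521,-0.076,1,-0.11,-0.216,0.072,0.019,0.521,-0.076,1]}}

```text
time_s: 8.3
eef_pos: [0.6439, -0.2278, 0.2265]
eef_rot: [-0.258, -0.063, 0.964, -0.016]
wrist_force: [0.1, -0.6, 0.6]
opening: 0.999
grasp_force: 0.0
```

```bash
python3 - <<'E'
from h import *
for k in(0,): print(k,*shift(grasp("blue",k),FR))
s=ctrl.camera("side");b=ctrl.camera("top")
A=cv2.resize(s[200:310,245:365],None,fx=3.3,fy=3.3,interpolation=2);B=cv2.resize(b[180:290,275:395],None,fx=3.3,fy=3.3,interpolation=2)
cv2.imwrite("pics/b1.png",np.hstack([A,B])[:,:,::-1])
E
```

```text
0 [ 0.0015 -0.0074  0.1027] [-0.0024  0.0017  0.0082]
```

View pics/b1.png

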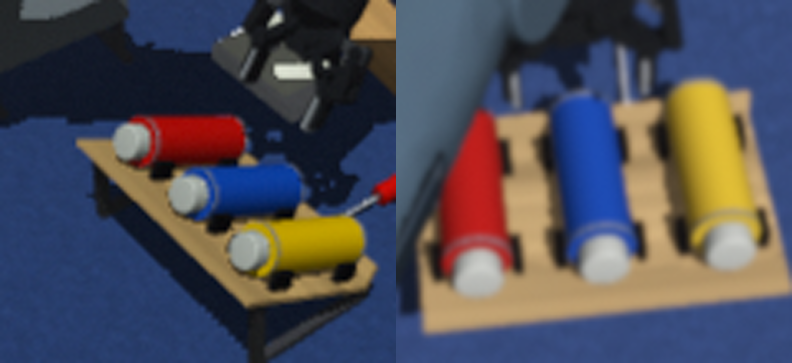

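>>> {"fn": "carry_out", "kwargs": {"steps": [0.001,-0.007,0.01,0,0,0.008,1,0.001,-0.007,0.03,0,0,0.008,1,0.001,-0.007,0.05,0,0,0.008,1,0.001,-0.007,0.065,0,0,0.008,1,0.001,-0.007,0.08,0,0,0.008,1,0.001,-0.007,0.092,0,0,0.008,1,0.001,-0.007,0.102,0,0,0.008,1,0.001,-0.007,0.102,0,0,0.008,1]}}

```text
time_s: 9.2
eef_pos: [0.5928, -0.2423, 0.1375]
eef_rot: [-0.258, -0.058, 0.964, -0.016]
wrist_force: [-0.2, 0.2, 0.4]
opening: 1.003
grasp_force: 0.0
```

>>> {"fn": "carry_out", "kwargs": {"steps": [0,0,0,0,0,0,0,0,0,0,0,0,0,0,0,0,0,0,0,0,0,0,0,0,0,0,0,0,0,0,0,0,0,0,0,0,0,0,0,0,0,0,0,0,0,0,0,0,0,0,0,0,0,0,0,0]}}

```text
time_s: 10.0
eef_pos: [0.5948, -0.2423, 0.1402]
eef_rot: [-0.256, -0.058, 0.965, -0.017]
wrist_force: [2.2, 2.8, 5.4]
opening: 0.587
grasp_force: 63.3
```

```bash
cat >> h.py <<'E'
def carry(down=.003):
    p,r=tcp(); print("lift",*shift(p+[0,0,.16],r)); print("hover",*shift(mag(down,-.073,.26),FM))
E
python3 -c "from h import *;carry()"
```

```text
lift [ 0.0794 -0.0006 -0.1389] [0. 0. 0.]
hover [ 0.0808  0.3963 -0.0935] [-0.022  -0.5188  0.0684]
```

>>> {"fn": "carry_out", "kwargs": {"steps": [0,0,-0.02,0,0,0,0,0,0,-0.05,0,0,0,0,0.02,0,-0.08,0,0,0,0,0.05,0,-0.11,0,0,0,0,0.08,0,-0.139,0,0,0,0,0.08,0.04,-0.139,-0.002,-0.052,0.007,0,0.08,0.08,-0.134,-0.004,-0.104,0.014,0,0.08,0.12,-0.129,-0.007,-0.156,0.021,0,0.08,0.16,-0.123,-0.009,-0.208,0.027,0,0.08,0.2,-0.118,-0.011,-0.26,0.034,0,0.08,0.24,-0.113,-0.013,-0.311,0.041,0,0.08,0.28,-0.108,-0.015,-0.363,0.048,0,0.081,0.32,-0.103,-0.018,-0.415,0.055,0,0.081,0.36,-0.098,-0.02,-0.467,0.062,0,0.081,0.396,-0.094,-0.022,-0.519,0.068,0,0.081,0.396,-0.094,-0.022,-0.519,0.068,0,0.081,0.396,-0.094,-0.022,-0.519,0.068,0,0.081,0.396,-0.094,-0.022,-0.519,0.068,0]}}

```text
time_s: 11.8
eef_pos: [0.5228, 0.1473, 0.2596]
eef_rot: [-0.001, -0.025, 1.0, 0.0]
wrist_force: [-0.1, -1.0, -2.5]
opening: 0.586
grasp_force: 63.1
```

```bash
python3 - <<'E'
from h import *
print(*shift(mag(.003,-.073,.144),FM))
s=ctrl.camera("side");b=ctrl.camera("top")
A=cv2.resize(s[130:250,180:312],None,fx=3,fy=3,interpolation=2);B=cv2.resize(b[185:305,90:222],None,fx=3,fy=3,interpolation=2)
cv2.imwrite("pics/p1.png",np.hstack([A,B])[:,:,::-1])
E
```

```text
[-0.0005  0.0013  0.1156] [ 0.0001 -0.0023 -0.0003]
```

View pics/p1.png

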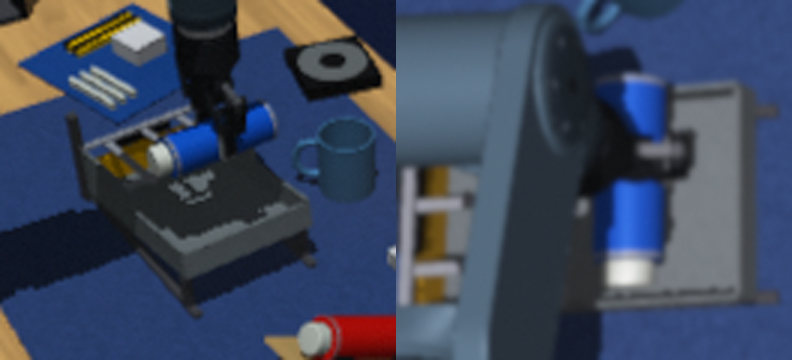

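The blue can hangs level over the mouth, cap towards the robot. Its base end is at crop (632,73) and its cap end at (630,287). I'll check the centring across the channel.

```bash
python3 - <<'E'
from h import *
p,_=tcp(); z=p[2]-.054
for uv in((168.7,209.3),(168,280.7)):
    for zz in (z,z+.015):
        d=plane("top",uv,zz)-MO; print(zz.round(3),np.round([d@ex(YM),d@ey(YM)],4))
E
```

```text
0.206 [ 0.0798 -0.0779]
0.221 [ 0.0762 -0.0827]
0.206 [-0.0872 -0.0792]
0.221 [-0.0883 -0.0839]
```

>>> {"fn": "carry_out", "kwargs": {"steps": [-0.005,0.001,0.02,0,0,0,0,-0.005,0.001,0.045,0,0,0,0,-0.005,0.001,0.07,0,0,0,0,-0.005,0.001,0.09,0,0,0,0,-0.005,0.001,0.105,0,0,0,0,-0.005,0.001,0.111,0,0,0,0,-0.005,0.001,0.114,0,0,0,0,-0.005,0.001,0.114,0,0,0,0]}}

```text
time_s: 12.7
eef_pos: [0.5277, 0.1493, 0.1461]
eef_rot: [-0.001, -0.025, 1.0, 0.0]
wrist_force: [-0.2, 0.2, -2.9]
opening: 0.588
grasp_force: 63.1
```

>>> {"fn": "carry_out", "kwargs": {"steps": [0,0,0.002,0,0,0,0,0,0,0.003,0,0,0,0,0,0,0.003,0,0,0,0]}}

```text
time_s: 13.0
eef_pos: [0.5281, 0.1495, 0.1445]
eef_rot: [0.0, -0.026, 1.0, 0.0]
wrist_force: [-3.4, -1.0, 4.5]
opening: 0.589
grasp_force: 64.1
```

>>> {"fn": "carry_out", "kwargs": {"steps": [0,0,0,0,0,0,0.65,0,0,0,0,0,0,0.75,0,0,0,0,0,0,0.8,0,0,0,0,0,0,0.8,0,0,-0.006,0,0,0,0.8,0,0,-0.014,0,0,0,0.8,0,0,-0.022,0,0,0,0.8,0,0,-0.03,0,0,0,0.8,0,0,-0.038,0,0,0,0.8,0,0,-0.05,0,0,0,0.8,0,0,-0.07,0,0,0,0.8,0,0,-0.1,0,0,0,0.8,0,0,-0.13,0,0,0,1,0,-0.05,-0.15,0,0,0,1,0,-0.1,-0.15,0,0,0,1,0,-0.15,-0.15,0,0,0,1,0,-0.2,-0.15,0,0,0,1,0,-0.25,-0.15,0,0,0,1,0,-0.25,-0.15,0,0,0,1]}}

```text
time_s: 14.9
eef_pos: [0.5403, -0.1058, 0.2935]
eef_rot: [-0.0, -0.023, 1.0, -0.001]
wrist_force: [-0.2, 0.0, 0.6]
opening: 1.0
grasp_force: 0.0
```

```bash
python3 - <<'E'
from h import *
s=ctrl.camera("side");b=ctrl.camera("top")
A=cv2.resize(s[140:250,180:300],None,fx=3.3,fy=3.3,interpolation=2);B=cv2.resize(b[195:305,70:190],None,fx=3.3,fy=3.3,interpolation=2)
cv2.imwrite("pics/r1.png",np.hstack([A,B])[:,:,::-1])
for k in(.1,0): print(k,*shift(grasp("yellow",k),FR))
E
```

```text
0.1 [-0.1031 -0.2329  0.0677] [ 0.0202  0.5217 -0.0711]
0 [-0.0534 -0.2367  0.1543] [ 0.0202  0.5217 -0.0711]
```

View pics/r1.png

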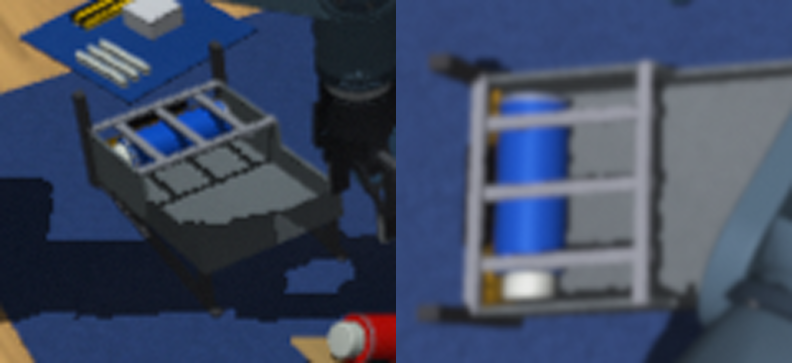

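```bash
python3 - <<'E'
from h import *
for k in(.1,.003): print(k,*shift(grasp("yellow",k,-.003),FR))
E
```

```text
0.1 [-0.0979 -0.2333  0.0647] [ 0.0202  0.5217 -0.0711]
0.003 [-0.0497 -0.2369  0.1487] [ 0.0202  0.5217 -0.0711]
```

>>> {"fn": "carry_out", "kwargs": {"steps": [-0.02,-0.047,0.01,0.004,0.104,-0.014,1,-0.04,-0.093,0.022,0.008,0.209,-0.028,1,-0.06,-0.14,0.037,0.012,0.313,-0.042,1,-0.08,-0.187,0.05,0.016,0.417,-0.056,1,-0.098,-0.233,0.065,0.02,0.522,-0.071,1,-0.098,-0.233,0.065,0.02,0.522,-0.071,1,-0.098,-0.233,0.065,0.02,0.522,-0.071,1]}}

```text
time_s: 15.7
eef_pos: [0.65, -0.3271, 0.2214]
eef_rot: [-0.261, -0.06, 0.963, -0.014]
wrist_force: [-0.1, 0.5, -0.0]
opening: 0.998
grasp_force: 0.0
```

```bash
python3 - <<'E'
from h import *
print(*shift(grasp("yellow",.003,-.003),FR))
E
```

```text
[ 0.0039 -0.0028  0.0921] [ 0.0023 -0.0063  0.005 ]
```

>>> {"fn": "carry_out", "kwargs": {"steps": [0.004,-0.003,0.01,0,-0.006,0.005,1,0.004,-0.003,0.03,0,-0.006,0.005,1,0.004,-0.003,0.05,0,-0.006,0.005,1,0.004,-0.003,0.065,0,-0.006,0.005,1,0.004,-0.003,0.08,0,-0.006,0.005,1,0.004,-0.003,0.088,0,-0.006,0.005,1,0.004,-0.003,0.092,0,-0.006,0.005,1,0.004,-0.003,0.092,0,-0.006,0.005,1]}}

```text
time_s: 16.5
eef_pos: [0.6011, -0.337, 0.1494]
eef_rot: [-0.256, -0.057, 0.965, -0.016]
wrist_force: [-0.2, 0.2, -0.1]
opening: 1.003
grasp_force: 0.0
```

>>> {"fn": "carry_out", "kwargs": {"steps": [0,0,0,0,0,0,0,0,0,0,0,0,0,0,0,0,0,0,0,0,0,0,0,0,0,0,0,0,0,0,0,0,0,0,0,0,0,0,0,0,0,0,0,0,0,0,0,0,0,0,0,0,0,0,0,0]}}

```text
time_s: 17.3
eef_pos: [0.6019, -0.3369, 0.1505]
eef_rot: [-0.255, -0.058, 0.965, -0.017]
wrist_force: [2.2, 2.9, 5.7]
opening: 0.586
grasp_force: 63.8
```

```bash
python3 -c "from h import *;carry()"
```

```text
lift [ 0.079  -0.0005 -0.1391] [0. 0. 0.]
hover [ 0.0725  0.4912 -0.0865] [-0.021  -0.5164  0.0665]
```

>>> {"fn": "carry_out", "kwargs": {"steps": [0,0,-0.02,0,0,0,0,0,0,-0.05,0,0,0,0,0.02,0,-0.08,0,0,0,0,0.05,0,-0.11,0,0,0,0,0.079,0,-0.139,0,0,0,0,0.079,0.04,-0.139,0,0,0,0,0.079,0.08,-0.139,-0.002,-0.05,0.007,0,0.079,0.12,-0.134,-0.004,-0.1,0.014,0,0.079,0.16,-0.129,-0.007,-0.15,0.021,0,0.079,0.2,-0.123,-0.009,-0.2,0.027,0,0.078,0.24,-0.118,-0.011,-0.25,0.033,0,0.077,0.28,-0.112,-0.013,-0.3,0.04,0,0.076,0.32,-0.106,-0.015,-0.35,0.046,0,0.075,0.36,-0.1,-0.017,-0.4,0.053,0,0.074,0.4,-0.095,-0.019,-0.45,0.06,0,0.073,0.45,-0.09,-0.021,-0.5,0.066,0,0.073,0.491,-0.087,-0.021,-0.516,0.067,0,0.073,0.491,-0.087,-0.021,-0.516,0.067,0,0.073,0.491,-0.087,-0.021,-0.516,0.067,0,0.073,0.491,-0.087,-0.021,-0.516,0.067,0]}}

```text
time_s: 19.3
eef_pos: [0.5224, 0.1475, 0.2596]
eef_rot: [-0.001, -0.025, 1.0, -0.0]
wrist_force: [0.0, -0.1, -2.5]
opening: 0.582
grasp_force: 63.2
```

```bash
cat > ck.py <<'E'
from h import *
import sys
c=sys.argv[1]; off=float(sys.argv[2]) 
print(*shift(mag(.003,-.073,.085+off),FM))
b=cv2.cvtColor(ctrl.camera("top"),cv2.COLOR_RGB2HSV)
cv2.imwrite(f"pics/ck_{c}.png",cv2.cvtColor(b,cv2.COLOR_HSV2BGR))
r=dict(yellow=[(20,32)],red=[(0,6),(174,180)])[c]
k=sum(cv2.inRange(b,(l,120,60),(h,255,255)) for l,h in r); k[:, :140]=0; k[:,220:]=0; k[:195]=0;k[305:]=0
w=cv2.inRange(b,(0,0,150),(180,60,255)); w[:, :150]=0; w[:,200:]=0; w[:265]=0; w[300:]=0
z=tcp()[0][2]-off
for n,m,f,zz in(("body",k,np.min,z+.026),("cap",w,np.max,z-.019)):
    v,u=np.nonzero(m)
    if len(v)==0: print(n,"none"); continue
    e=f(v); uu=np.median(u[np.abs(v-e)<3]); d=plane("top",(uu,e+(.5 if n=="cap" else -.5)),zz)-MO; print(n,len(v),e,uu,np.round([d@ex(YM),d@ey(YM)],4))
E
python3 ck.py yellow .061
```

```text
[-0.0008  0.0012  0.1136] [-0.0001 -0.0024 -0.0011]
body 880 209 168.0 [ 0.0772 -0.0823]
cap 136 276 167.5 [-0.0753 -0.0697]
```

>>> {"fn": "carry_out", "kwargs": {"steps": [-0.001,0.001,0.02,0,0,0,0,-0.001,0.001,0.045,0,0,0,0,-0.001,0.001,0.07,0,0,0,0,-0.001,0.001,0.09,0,0,0,0,-0.001,0.001,0.102,0,0,0,0,-0.001,0.001,0.107,0,0,0,0,-0.001,0.001,0.109,0,0,0,0,-0.001,0.001,0.109,0,0,0,0]}}

```text
time_s: 20.15
eef_pos: [0.5239, 0.1491, 0.1518]
eef_rot: [-0.0, -0.025, 1.0, 0.0]
wrist_force: [0.4, 0.3, -1.6]
opening: 0.586
grasp_force: 63.4
```

>>> {"fn": "carry_out", "kwargs": {"steps": [0,0,0.001,0,0,0,0,0,0,0.001,0,0,0,0]}}

```text
time_s: 20.35
eef_pos: [0.524, 0.1493, 0.1513]
eef_rot: [0.0, -0.025, 1.0, 0.0]
wrist_force: [-1.5, -0.7, 4.1]
opening: 0.583
grasp_force: 63.9
```

Contact felt. Release as before.

>>> {"fn": "carry_out", "kwargs": {"steps": [0,0,0,0,0,0,0.65,0,0,0,0,0,0,0.75,0,0,0,0,0,0,0.8,0,0,0,0,0,0,0.8,0,0,-0.006,0,0,0,0.8,0,0,-0.014,0,0,0,0.8,0,0,-0.022,0,0,0,0.8,0,0,-0.03,0,0,0,0.8,0,0,-0.038,0,0,0,0.8,0,0,-0.05,0,0,0,0.8,0,0,-0.07,0,0,0,0.8,0,0,-0.1,0,0,0,0.8,0,0,-0.13,0,0,0,1,0,-0.05,-0.15,0,0,0,1,0,-0.1,-0.15,0,0,0,1,0,-0.15,-0.15,0,0,0,1,0,-0.2,-0.15,0,0,0,1,0,-0.2,-0.15,0,0,0,1,0,-0.2,-0.15,0,0,0,1]}}

```text
time_s: 22.25
eef_pos: [0.5333, -0.0518, 0.3004]
eef_rot: [-0.001, -0.024, 1.0, 0.0]
wrist_force: [0.0, 1.6, -0.2]
opening: 1.0
grasp_force: 0.0
```

```bash
cat > slots.py <<'E'
from h import *
b=ctrl.camera("top"); cv2.imwrite("pics/slots.png",b[:,:,::-1]); s=cv2.cvtColor(b,cv2.COLOR_RGB2HSV)
for c,r,y in(("blue",[(105,122)],.115),("yellow",[(20,32)],.062),("red",[(0,6),(174,180)],.01)):
    k=sum(cv2.inRange(s,(l,190 if c=="blue" else 120,100),(h,255,255)) for l,h in r); k[:,:92]=0;k[:,222:]=0;k[:210]=0;k[290:]=0
    v,u=np.nonzero(k)
    if len(v)<50: print(c,"none");continue
    d=plane("top",(np.median(u),np.median(v)),.05+(.1-y)*.177+.015)-MO; print(c,len(v),"mag x,y",np.round([d@ex(YM),d@ey(YM)],3),"v",v.min(),v.max(),"u",u.min(),u.max())
E
python3 slots.py; python3 - <<'E'
from h import *
for k in(.1,.003): print(k,*shift(grasp("red",k,-.003),FR))
E
```

```text
blue 470 mag x,y [0.013 0.124] v 227 270 u 100 116
yellow 816 mag x,y [0.015 0.068] v 223 286 u 97 139
red none
0.1 [-0.0884 -0.0967  0.0721] [ 0.02    0.5217 -0.07  ]
0.003 [-0.0401 -0.1003  0.1562] [ 0.02    0.5217 -0.07  ]
```

Blue and yellow lie one behind the other: mag y is about 0.12 and 0.07, and x is within a few mm once the cap offset is allowed for. Now red.

>>> {"fn": "carry_out", "kwargs": {"steps": [-0.018,-0.02,0.01,0.004,0.104,-0.014,1,-0.035,-0.04,0.022,0.008,0.209,-0.028,1,-0.053,-0.06,0.037,0.012,0.313,-0.042,1,-0.071,-0.08,0.054,0.016,0.417,-0.056,1,-0.088,-0.097,0.072,0.02,0.522,-0.07,1,-0.088,-0.097,0.072,0.02,0.522,-0.07,1,-0.088,-0.097,0.072,0.02,0.522,-0.07,1,-0.088,-0.097,0.072,0.02,0.522,-0.07,1,-0.088,-0.097,0.072,0.02,0.522,-0.07,1]}}

```text
time_s: 23.2
eef_pos: [0.6265, -0.1419, 0.2315]
eef_rot: [-0.256, -0.059, 0.965, -0.017]
wrist_force: [-0.1, -0.5, -0.0]
opening: 1.0
grasp_force: 0.0
```

```bash
python3 - <<'E'
from h import *
print(*shift(grasp("red",.003,-.003),FR))
E
```

```text
[-0.001  -0.0003  0.1003] [-0.0038  0.0051  0.0007]
```

>>> {"fn": "carry_out", "kwargs": {"steps": [-0.001,0,0.015,0,0.005,0,1,-0.001,0,0.035,0,0.005,0,1,-0.001,0,0.055,0,0.005,0,1,-0.001,0,0.07,0,0.005,0,1,-0.001,0,0.084,0,0.005,0,1,-0.001,0,0.093,0,0.005,0,1,-0.001,0,0.098,0,0.005,0,1,-0.001,0,0.098,0,0.005,0,1]}}

```text
time_s: 24.0
eef_pos: [0.5779, -0.1488, 0.1419]
eef_rot: [-0.261, -0.059, 0.963, -0.016]
wrist_force: [0.3, -0.1, -0.0]
opening: 1.004
grasp_force: 0.0
```

>>> {"fn": "carry_out", "kwargs": {"steps": [0,0,0,0,0,0,0,0,0,0,0,0,0,0,0,0,0,0,0,0,0,0,0,0,0,0,0,0,0,0,0,0,0,0,0,0,0,0,0,0,0,0,0,0,0,0,0,0,0,0,0,0,0,0,0,0]}}

```text
time_s: 24.8
eef_pos: [0.579, -0.1486, 0.1433]
eef_rot: [-0.26, -0.059, 0.964, -0.016]
wrist_force: [2.2, 2.8, 5.6]
opening: 0.588
grasp_force: 63.0
```

```bash
python3 -c "from h import *;carry()"
```

```text
lift [ 0.0805 -0.0002 -0.1383] [0. 0. 0.]
hover [ 0.0756  0.3017 -0.0914] [-0.0197 -0.5269  0.0695]
```

>>> {"fn": "carry_out", "kwargs": {"steps": [0,0,-0.02,0,0,0,0,0,0,-0.05,0,0,0,0,0.02,0,-0.08,0,0,0,0,0.05,0,-0.11,0,0,0,0,0.08,0,-0.138,0,0,0,0,0.08,0.03,-0.138,-0.002,-0.053,0.007,0,0.08,0.06,-0.133,-0.004,-0.106,0.014,0,0.079,0.09,-0.128,-0.006,-0.158,0.021,0,0.079,0.12,-0.123,-0.008,-0.211,0.028,0,0.078,0.15,-0.118,-0.01,-0.264,0.035,0,0.078,0.18,-0.113,-0.012,-0.316,0.042,0,0.077,0.21,-0.108,-0.014,-0.369,0.049,0,0.077,0.24,-0.103,-0.016,-0.422,0.056,0,0.076,0.27,-0.098,-0.018,-0.475,0.063,0,0.076,0.302,-0.091,-0.02,-0.527,0.07,0,0.076,0.302,-0.091,-0.02,-0.527,0.07,0,0.076,0.302,-0.091,-0.02,-0.527,0.07,0,0.076,0.302,-0.091,-0.02,-0.527,0.07,0]}}

```text
time_s: 26.6
eef_pos: [0.5222, 0.1478, 0.259]
eef_rot: [-0.001, -0.025, 1.0, -0.0]
wrist_force: [-0.8, 0.1, -1.7]
opening: 0.584
grasp_force: 63.0
```

```bash
python3 ck.py red .058
```

```text
[-0.001   0.0008  0.116 ] [-0.0003 -0.0022 -0.001 ]
body 864 210 167.0 [ 0.0744 -0.0808]
cap 131 278 166.5 [-0.0801 -0.0682]
```

>>> {"fn": "carry_out", "kwargs": {"steps": [-0.003,0.001,0.02,0,0,0,0,-0.003,0.001,0.045,0,0,0,0,-0.003,0.001,0.07,0,0,0,0,-0.003,0.001,0.09,0,0,0,0,-0.003,0.001,0.102,0,0,0,0,-0.003,0.001,0.107,0,0,0,0,-0.003,0.001,0.109,0,0,0,0,-0.003,0.001,0.109,0,0,0,0]}}

```text
time_s: 27.45
eef_pos: [0.5252, 0.1496, 0.1507]
eef_rot: [-0.0, -0.025, 1.0, 0.0]
wrist_force: [-0.0, -0.2, -1.5]
opening: 0.586
grasp_force: 63.0
```

>>> {"fn": "carry_out", "kwargs": {"steps": [0,0,0.002,0,0,0,0,0,0,0.002,0,0,0,0]}}

```text
time_s: 27.65
eef_pos: [0.5249, 0.1498, 0.1486]
eef_rot: [-0.0, -0.025, 1.0, 0.0]
wrist_force: [0.3, -0.0, -1.8]
opening: 0.587
grasp_force: 63.0
```

>>> {"fn": "carry_out", "kwargs": {"steps": [0,0,0.001,0,0,0,0,0,0,0.002,0,0,0,0,0,0,0.002,0,0,0,0]}}

```text
time_s: 27.95
eef_pos: [0.5245, 0.1498, 0.1459]
eef_rot: [-0.001, -0.025, 1.0, 0.0]
wrist_force: [-0.5, 0.4, -1.7]
opening: 0.59
grasp_force: 63.0
```

>>> {"fn": "carry_out", "kwargs": {"steps": [0,0,0.001,0,0,0,0,0,0,0.002,0,0,0,0,0,0,0.002,0,0,0,0]}}

```text
time_s: 28.25
eef_pos: [0.5247, 0.1498, 0.1449]
eef_rot: [-0.001, -0.025, 1.0, 0.0]
wrist_force: [-3.6, -0.1, 7.0]
opening: 0.592
grasp_force: 64.0
```

Contact. Release.

>>> {"fn": "carry_out", "kwargs": {"steps": [0,0,0,0,0,0,0.65,0,0,0,0,0,0,0.75,0,0,0,0,0,0,0.8,0,0,0,0,0,0,0.8,0,0,-0.006,0,0,0,0.8,0,0,-0.014,0,0,0,0.8,0,0,-0.022,0,0,0,0.8,0,0,-0.03,0,0,0,0.8,0,0,-0.038,0,0,0,0.8,0,0,-0.05,0,0,0,0.8,0,0,-0.07,0,0,0,0.8,0,0,-0.1,0,0,0,0.8,0,0,-0.13,0,0,0,1,0,-0.05,-0.15,0,0,0,1,0,-0.1,-0.15,0,0,0,1,0,-0.15,-0.15,0,0,0,1,0,-0.2,-0.15,0,0,0,1,0,-0.25,-0.15,0,0,0,1,0,-0.25,-0.15,0,0,0,1,0,-0.25,-0.15,0,0,0,1]}}

```text
time_s: 30.25
eef_pos: [0.5373, -0.1012, 0.2944]
eef_rot: [-0.001, -0.024, 1.0, 0.0]
wrist_force: [-0.3, 1.2, 0.8]
opening: 1.002
grasp_force: 0.0
```

```bash
python3 slots.py; python3 - <<'E'
from h import *
s=ctrl.camera("side");b=ctrl.camera("top")
A=cv2.resize(s[140:250,180:300],None,fx=3.3,fy=3.3,interpolation=2);B=cv2.resize(b[195:305,70:190],None,fx=3.3,fy=3.3,interpolation=2)
cv2.imwrite("pics/end.png",np.hstack([A,B])[:,:,::-1])
E
```

```text
blue 471 mag x,y [0.013 0.124] v 227 270 u 100 116
yellow 710 mag x,y [0.015 0.071] v 223 286 u 97 136
red 685 mag x,y [0.014 0.006] v 221 271 u 137 157
```

View pics/end.png

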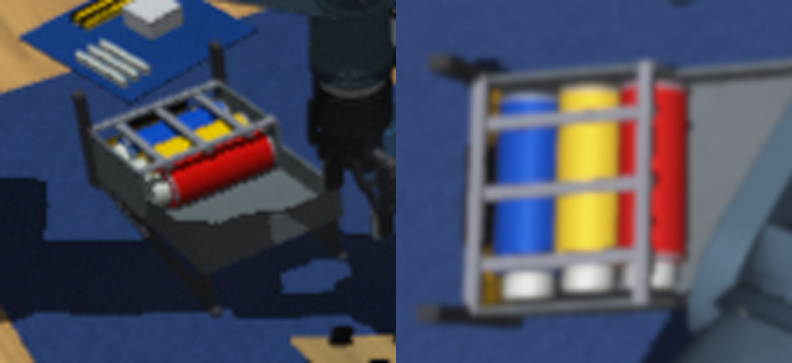

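Blue, yellow and red lie side by side against the shut gate, square across the ramp: crop columns 525, 588 and 655, evenly spaced. Handing in.

```bash
python3 -c "
from bench import ctrl
print(ctrl.hand_in())"
```

```text
the job is handed in; nothing more can be done
None
```

The gate is shut and the blue, yellow and red cans lie in places 1, 2 and 3 behind it in the last camera image; I handed the job in at about 30 s, and no verdict was returned.

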